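# Fit the upper tier on the counter display stand

## Task

On the shop counter, put the tray with the four corner holes onto the display stand as its upper tier: all four posts come up through the corner holes together and the tray lies flat on the stand's two rails. Lower it all the way down before letting go rather than dropping it, and leave the divided coin tray and the carton of tubes where they are.

Things in the scene. Friction and masses are not known exactly. Their poses are not given: they have to be found in the camera images.
- stand: Stand fixed to the counter, 200 (x) x 160 (y) x 115 mm high; origin: centre of its underside on the counter, z up. White bottom tier with small boxes (tops at 38 mm). Four dark posts, 14 mm diameter, at x +-74, y +-54 mm, tops at 115 mm, last 10 mm tapered to 6 mm. Two dark rails 14 mm wide run along x between posts at y +-54 mm; the upper tier rests on their tops, 70 mm above the origin.
- tier_tray: Upper tier: loose aluminium tray 200 (x) x 160 (y) mm, about 0.4 kg; a square 40 mm hole in each corner, centred at x +-74, y +-54 mm (a half turn about z fits too). Origin: centre of its underside, z up. Plate 6 mm thick, rim to 14 mm. Black bridge handle over the centre: bar along x, 90 mm long, 16 mm wide in y, 26 to 50 mm above the origin, on a leg at each end; grip it across y.
- coin_tray: Not to be moved: loose aluminium coin tray, 170 (x) x 130 (y) mm, rim 26 mm high, no holes, two dividers along y; it has the same black bridge handle (top 50 mm above its origin). Origin at the centre of its underside.
- tube_carton: Not to be moved: open cardboard carton, 90 (x) x 130 (y) mm, wall 45 mm high, holding six upright tubes with coloured caps, 93 mm high in all. Origin at the centre of its underside.

How it is judged:
At the end, for the whole second after the job is handed in: The holed tray is at rest, flat within 4 degrees on both rails, its underside 64 to 78 mm above the stand's underside, centred within 22 mm and turned with the stand within 13 degrees (either way round), posts through the holes; coin tray and tube carton within 30 mm of their start (horizontal distance between tier_tray and stand below 0.022 m and z of tier_tray in the frame of stand between 0.064 and 0.078 m and angle between tier_tray's own z axis and vertical below 0.07 rad and angle between the x axis of tier_tray and the x axis of stand, either way round below 0.24 rad and linear speed of tier_tray below 0.02 m/s and distance of each of coin_tray, tube_carton from where it was at the start of the episode below 0.03 m); the robot touches nothing.
It fails at once if the tray is let go over the stand while more than 20 mm above its rails (contact force between the fingers and tier_tray below 0.02 N and horizontal distance between tier_tray and stand below 0.12 m and z of tier_tray in the frame of stand above 0.09 m).
It fails at once if the coin tray is moved by more than 30 mm (distance of coin_tray from where it was at the start of the episode above 0.03 m).
It fails at once if the tube carton is moved by more than 30 mm (distance of tube_carton from where it was at the start of the episode above 0.03 m).
It also fails if it takes over 48 s, if anything falls off the work surface, if the arm or the gripper's body presses on something with over 40 N, if the wrist force passes 120 N, or if a joint passes its speed limit or range.

## Robot

A 6-joint arm with a two-finger parallel gripper is mounted at the origin on the work surface. World frame = base frame: x ahead of the robot, y to its left, z up, the work surface at z = 0. Lengths are in m, angles in rad, forces in N, time in s.
With the tool pointing down it reaches from about 0.425 to 0.95 m from the base axis. Payload 3.5 kg.
Tool frame: the origin (TCP) lies midway between the tips of the shut fingers; the grasp point (between the pads) lies 19 mm behind it; z points along the fingers, x is the direction in which the jaws open and shut, and the axes are right-handed (so a half turn about z gives the same grasp; the last joint's range is limited). The gripper opens to 85 mm and grips with 20 to 120 N. Pads are 22 mm wide; open, the fingers measure 114 mm over their backs; the gripper's body (76 mm by 85 mm) begins 54 mm behind the grasp point. The pads swing forward as they close: fully open they stand 13 mm farther back than shut.
Start: joints at [1.182, 0.286, 1.577, -0, 1.279, -0.15], TCP at [0.16, 0.656, 0.231] pointing down, gripper open.
Joint ranges: [-2.77, 2.77], [-0.9, 2.22], [0.21, 2.48], [-1.53, 4.67], [0.24, 2.81], [-2.84, 2.84]. Speed limits (rad/s): [2.79, 2.79, 3.14, 3.14, 3.14, 3.14].

## Interface

Orientations are given as a unit quaternion [x, y, z, w].
In Python, from plant import readout, optics, ctrl gives the robot as it stands. The module is installed in compiled form; this text tells all that it offers.
- The arm moves only by the shell command python3 -m crank 'ROWS' [OPENING] [FORCE]. ROWS is text: rows parted by semicolons, each of 6 numbers parted by spaces: the shift along the tool's x, y, z in mm, then the turn, a rotation vector about the tool's x, y, z in rad. In form: dx dy dz ax ay az; .... A call has 1 to 5 rows; each row shifts and turns the commanded pose from where the row before left it, along the tool's axes as they then stand; what a row does not reach is not made up. A row lasts 1/8 s, in which the tool goes at most 62.5 mm and 10.7 degrees, less where a joint would pass 70% of its speed; a pose out of reach is approached as far as the arm can. A call is refused whole if a number of a shift passes 62.5 or a number of a turn 0.188, either way. A call with a gripper value outside its range is refused whole. OPENING is the opening, from -1 (shut) to 1 (fully open), set as the call begins (- or left out, the last holds). The fingers move at their own pace and stop on an object; FORCE is the grip in N (left out, the last holds). Time passes only in rows, so rows that do not move let the fingers close. It gives the time, the measured TCP pose, the force and the opening at its end, in the units of the state.
- readout.get_state(): the state, without advancing time (a new reading comes with each control period).
- optics.read_camera(name): name is "side" or "top"; returns the picture (420x560x3 uint8, red, green, blue); there is no depth.
- optics.calibration(name): a dict with "mtx" (3x3 intrinsics, pixels), "rvec" (rotation vector, rad) and "tvec" (3), from world to camera coordinates, as OpenCV has them. Camera axes: x right, y down, z forward; pixel columns grow to the right and rows downward; lengths in m; the calibration is good to about 2 mm. A picture is of the moment at which its call begins. calibration takes no time and is no camera call.
- ctrl.sign_off(): hands the job in, once; it reports no verdict.
Trained networks look in the newest picture that a camera, given by its name, has taken for a name from the list of things; names that differ only in an ending like _2 or _b are one class to them, and where a whole thing is asked for, a point or a joint stands for the part that bears it (a point fixed in the world has none). Each returns a list of dicts, best first, with "p" (0 to 1); they miss things now and then, are a little off and sometimes report something else, mostly with a low value. They report only what shows in the picture. A call takes as long as a camera call.
- optics.recognise(camera, thing): "xy" ([column, row] as shares, 0 to 1, of the picture: columns of its width, rows of its height, amid what is visible of it).
The state is a dict: "time": time; "qpos": joint angles; "dq": joint speeds; "joint_efforts": joint torques, N m; "eef_pos": TCP position; "tcp_rot": TCP orientation; "contact_force": force on the tool from outside, world axes, zero at the start; "wrist_torque": the same for the moment, N m; "opening": opening from 0.0 (shut) to 1.0 (fully open).
Only numpy, scipy, OpenCV 4.12 (cv2) and the standard library are available. Lean on these libraries where they do the work, as an engineer would, in place of code of your own. Each camera call takes 0.05 s, during which the arm holds its last target.

## Working session

There is one attempt and no reset: what is moved stays moved. The work goes in short steps, Python scripts to look and compute and a shell command to move; the robot and the scene stay as the last step left them, time stands still between calls to the robot, and variables do not carry over. Pictures are saved under pics/ and viewed, and the job is handed in when it is done.

```bash
mkdir -p pics; python3 - <<'E'
from plant import readout, optics
import cv2
for c in ("top","side"):
    im=optics.read_camera(c); cv2.imwrite(f"pics/{c}0.png",im[:,:,::-1])
    k=optics.calibration(c); print(c,k)
    for t in ("stand","tier_tray","coin_tray","tube_carton"):
        print(t,[(round(d["xy"][0]*560),round(d["xy"][1]*420),round(d["p"],2)) for d in optics.recognise(c,t)])
s=readout.get_state(); print(s)
E
```

```text
top {'mtx': array([[539.68394912,   0.        , 275.01540708],
       [  0.        , 539.68394912, 217.51981166],
       [  0.        ,   0.        ,   1.        ]]), 'rvec': array([ 2.11380485, -2.09446602,  0.24324049]), 'tvec': array([-0.01484828,  0.62028529,  1.21437679])}
stand [(283, 265, 0.82)]
tier_tray [(157, 251, 0.71)]
coin_tray [(405, 248, 0.63)]
tube_carton [(242, 153, 0.63)]
side {'mtx': array([[409.75779022,   0.        , 279.45532829],
       [  0.        , 409.75779022, 210.84268647],
       [  0.        ,   0.        ,   1.        ]]), 'rvec': array([ 2.28809464, -0.12347368,  0.06410251]), 'tvec': array([-0.61702413,  0.06131522,  1.07199739])}
stand [(242, 220, 0.82)]
tier_tray [(247, 163, 0.56)]
coin_tray [(269, 319, 0.62), (335, 187, 0.45)]
tube_carton [(335, 190, 0.66)]
{'time': 0.5, 'qpos': array([ 1.18199684e+00,  2.86303903e-01,  1.57677773e+00, -9.26087625e-06,
        1.27864432e+00, -1.49989537e-01]), 'dq': array([-5.57976743e-04, -6.01729959e-04, -1.85516375e-03, -6.11900164e-05,
        5.20405186e-04, -5.67996242e-04]), 'joint_efforts': array([-2.11803992e-03, -4.05457878e+01, -2.92560518e+01, -1.71256279e-04,
        1.11973790e-03, -1.70147256e-06]), 'eef_pos': array([0.15961298, 0.65579688, 0.23128011]), 'tcp_rot': array([ 7.86302716e-01,  6.17841432e-01, -5.57829692e-05,  3.67417600e-05]), 'contact_force': array([0.2655818 , 0.26905118, 0.1231371 ]), 'wrist_torque': array([-0.03594155,  0.0659512 ,  0.02614686]), 'opening': 1.0017170904728205}
```

View pics/top0.png

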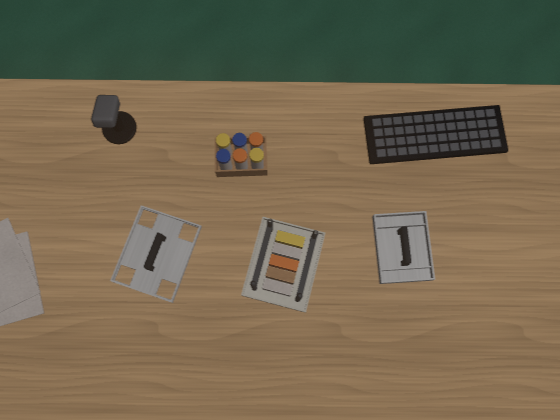

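View pics/side0.png

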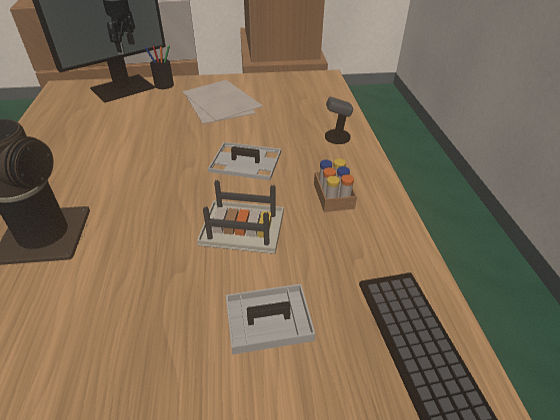

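The top view shows the holed tray at about (157,253), the stand at (284,263), the coin tray at (405,248) and the carton at (241,155). I'll zoom in for pixel measurements.

```bash
python3 - <<'E'
import cv2
im=cv2.imread("pics/top0.png")
a=cv2.resize(im[195:320,100:225],None,fx=4.6,fy=4.6,interpolation=cv2.INTER_CUBIC);cv2.imwrite("pics/ztray.png",a)
a=cv2.resize(im[205:325,225:345],None,fx=4.8,fy=4.8,interpolation=cv2.INTER_CUBIC);cv2.imwrite("pics/zstand.png",a)
E
```

```text
(no output)
```

View pics/ztray.png

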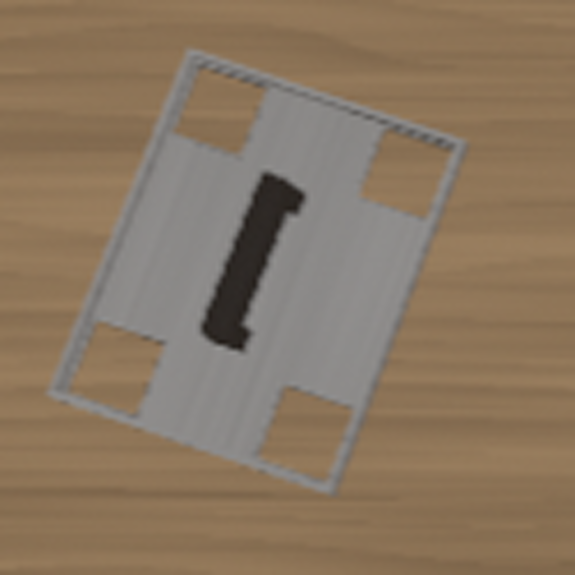

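View pics/zstand.png

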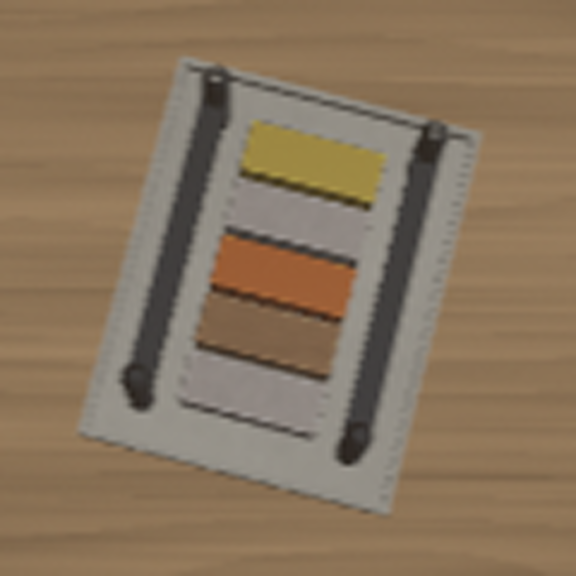

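```bash
cat > h.py <<'E'
import numpy as np, cv2
from scipy.optimize import least_squares
from plant import readout, optics
def proj(c,P):
    k=optics.calibration(c); return cv2.projectPoints(np.asarray(P,float),k["rvec"],k["tvec"],k["mtx"],None)[0][:,0]
def place(p,L):
    c,s=np.cos(p[2]),np.sin(p[2]); L=np.asarray(L,float)
    return np.c_[p[0]+c*L[:,0]-s*L[:,1],p[1]+s*L[:,0]+c*L[:,1],L[:,2]]
def fit(c,L,px,g):
    px=np.asarray(px,float)
    r=least_squares(lambda p:(proj(c,place(p,L))-px).ravel(),g)
    return r.x,r.fun.reshape(-1,2).round(1)
def rect(hx,hy,z): return [(hx,hy,z),(hx,-hy,z),(-hx,-hy,z),(-hx,hy,z)]
E
python3 - <<'E'
from h import *
k=optics.calibration("top");R=cv2.Rodrigues(k["rvec"])[0];print("cam",-R.T@k["tvec"],"\n",R)
im=cv2.imread("pics/top0.png")
t=np.array([(190,50),(466,143),(334,492),(51,394)])/4.6+[100,195]
s=np.array([(217,73),(437,130),(348,459),(140,402)])/4.8+[225,205]
pt,r=fit("top",rect(.1,.08,.014),t,[.5,.3,0]);print("tray",pt,r)
ps,r2=fit("top",rect(.074,.054,.115),s,[.5,0,0]);print("stand",ps,r2)
b=np.array([(182,58),(480,132),(390,513),(80,435)])/4.8+[225,205]
for z in (0,.012): print("base",fit("top",rect(.1,.08,z),b,[.5,0,0]))
# handle
h=np.array([(262,172),(306,198),(243,352),(201,333)])/4.6+[100,195]
sd=cv2.imread("pics/side0.png")
for name,I in (("top",im),("side",sd)):
    I=cv2.resize(I,None,fx=1.42,fy=1.42)
    for p,L in ((pt,rect(.1,.08,.014)),(pt,rect(.045,.008,.05)),(ps,rect(.1,.08,0)),(ps,rect(.074,.054,.115)),(ps,rect(.074,.054,.07))):
        cv2.polylines(I,[np.int32(proj(name,place(p,L))*1.42)],True,(0,255,0),1)
    cv2.imwrite(f"pics/ov_{name}.png",I)
E
```

```text
cam [ 0.33313625 -0.00445274  1.32237881] 
 [[ 0.0085442  -0.9999472   0.00570895]
 [-0.97464134 -0.00960437 -0.22356657]
 [ 0.22360959 -0.00365398 -0.97467194]]
tray [ 0.54147728  0.27943087 -0.31704587] [[ 0.2 -0.6]
 [ 0.3 -0.7]
 [-0.1  0.7]
 [-0.4  0.6]]
stand [ 0.51195934 -0.03125927 -0.24454041] [[-0.6  2.9]
 [-0.6  2.7]
 [ 2.4 -2.5]
 [-1.3 -2.9]]
base (array([ 0.52010201, -0.03261753, -0.23987893]), array([[-0.1,  0.4],
       [-0.2,  0.4],
       [-0.1, -0.3],
       [ 0.5, -0.5]]))
base (array([ 0.51847542, -0.03236672, -0.23988036]), array([[-0.3, -0. ],
       [ 0.1,  0.1],
       [ 0.1,  0.1],
       [ 0.1, -0.2]]))
```

View pics/ov_top.png

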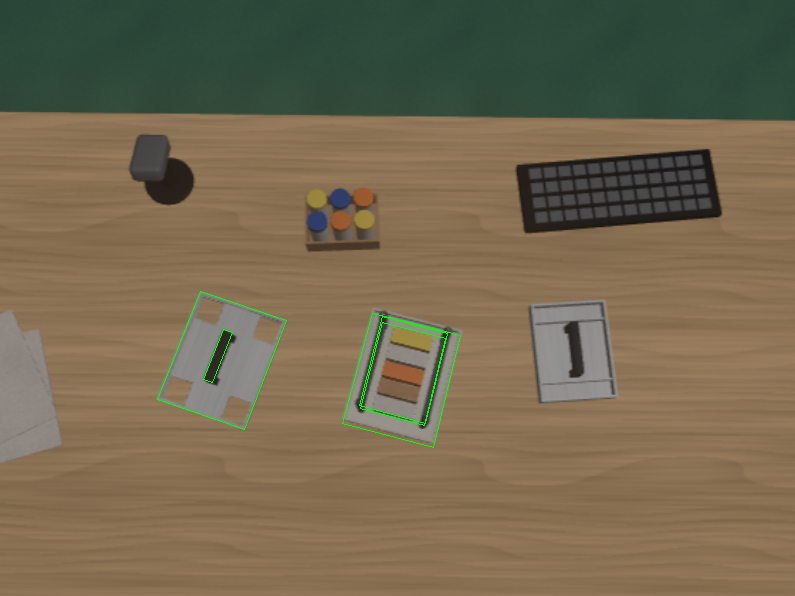

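View pics/ov_side.png

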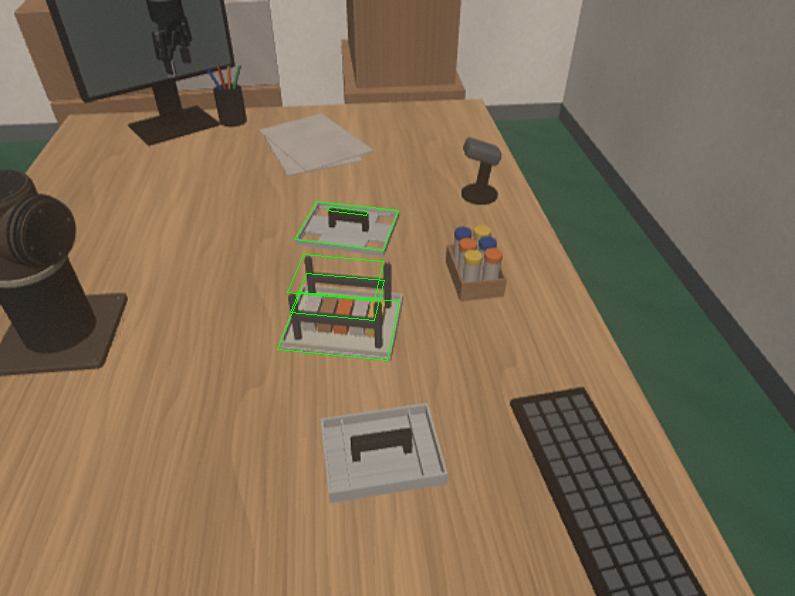

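```bash
python3 - <<'E'
from h import *
s=np.array([(217,73),(437,130),(357,430),(135,374)])/4.8+[225,205]
print("stand",fit("top",rect(.074,.054,.115),s,[.5,0,0]))
sd=cv2.imread("pics/side0.png")
a=cv2.resize(sd[130:260,190:300],None,fx=5,fy=4.6,interpolation=cv2.INTER_CUBIC)
cv2.imwrite("pics/zside.png",a)
pt=[.5415,.2794,-.317];ps=[.5185,-.0325,-.240]
for p,L in ((pt,rect(.1,.08,.014)),(pt,rect(.045,.008,.05)),(ps,rect(.1,.08,0.012)),(ps,rect(.074,.054,.115)),(ps,rect(.074,.054,.07))):
    cv2.polylines(a,[np.int32((proj("side",place(p,L))-[190,130])*[5,4.6])],True,(0,255,0),1)
cv2.imwrite("pics/zsideov.png",a)
from scipy.spatial.transform import Rotation as Ro
st=readout.get_state();R=Ro.from_quat(st["tcp_rot"]).as_matrix();print(R.round(3))
E
```

```text
stand (array([ 0.51887042, -0.03171912, -0.25177804]), array([[-0.1, -0.1],
       [-0.2, -0.1],
       [ 0.4,  0.5],
       [-0.2, -0.4]]))
[[ 0.237  0.972 -0.   ]
 [ 0.972 -0.237 -0.   ]
 [-0.    -0.    -1.   ]]
```

View pics/zsideov.png

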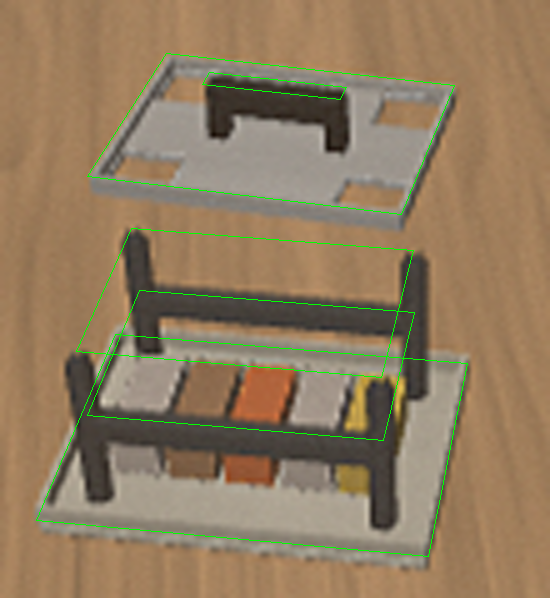

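The corrected post-top fit agrees with the base: stand at (0.5187, −0.032), yaw −0.246. The tray is at (0.5415, 0.279), yaw −0.317, and the side overlay confirms both. Next I'll move above the tray.

```bash
python3 -m crank '-27.5 46 0 0 0 0;-27.5 46 0 0 0 0;-27.5 46 0 0 0 0;-27.5 46 0 0 0 0;-27.5 46 0 0 0 0' 1 60; python3 -m crank '-27.5 46 10 0 0 0;-27.5 46 15 0 0 0;-27.5 46 15 0 0 0;-27.5 46 20 0 0 0;-27.5 46 20 0 0 0.078'; python3 -m crank '0 0 0 0 0 0;0 0 0 0 0 0'
```

```text
time: 1.12
eef_pos: [0.3517, 0.4666, 0.2317]
tcp_rot: [0.786, 0.618, 0.0, -0.0]
contact_force: [0.2, 0.8, -0.2]
opening: 1.0
time: 1.75
eef_pos: [0.5429, 0.2786, 0.1512]
tcp_rot: [0.81, 0.586, 0.001, 0.0]
contact_force: [0.4, 0.0, 0.2]
opening: 1.002
time: 2.0
eef_pos: [0.5414, 0.2801, 0.1515]
tcp_rot: [0.81, 0.587, 0.0, -0.0]
contact_force: [0.4, 0.2, 0.2]
opening: 1.003
```

```bash
python3 - <<'E'
from h import *
for c in ("top","side"):
    im=optics.read_camera(c)[:,:,::-1]
    im=im[150:340,60:310] if c=="top" else im[60:260,140:340]
    cv2.imwrite(f"pics/{c}1.png",cv2.resize(im,None,fx=2.9,fy=2.9))
E
```

```text
(no output)
```

View pics/side1.png

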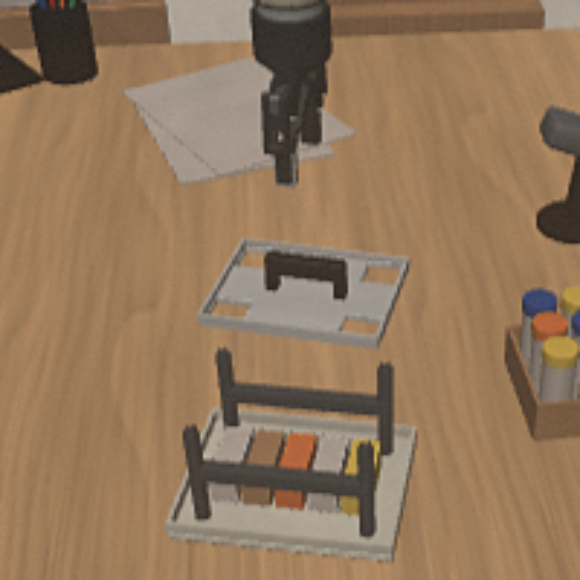

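View pics/top1.png

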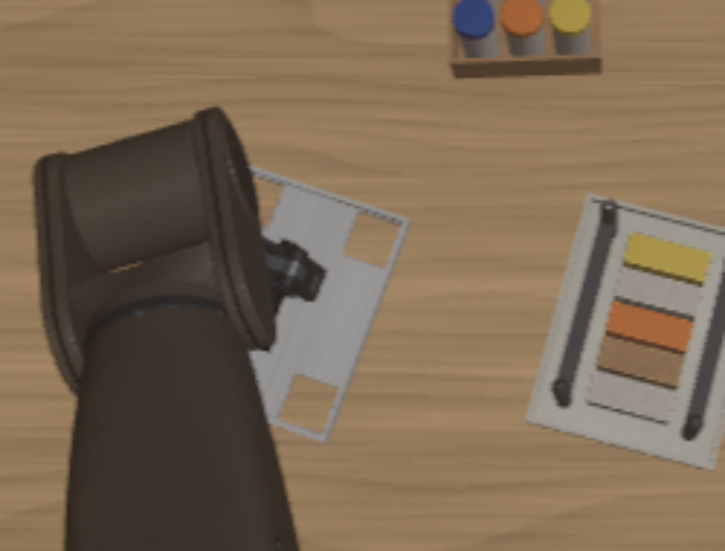

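The gripper is above the handle, with the jaws set across the bar. I'll go down partway, then check.

```bash
python3 -m crank '0 0 25 0 0 0;0 0 25 0 0 0;0 0 20 0 0 0;0 0 0 0 0 0'; python3 - <<'E'
from h import *
im=optics.read_camera("side")[:,:,::-1]
cv2.imwrite(f"pics/side2.png",cv2.resize(im[60:200,180:320],None,fx=4,fy=4))
E
```

```text
time: 2.6
eef_pos: [0.5398, 0.2802, 0.0797]
tcp_rot: [0.809, 0.587, -0.002, -0.001]
contact_force: [-0.7, -0.1, 0.4]
opening: 0.999
```

View pics/side2.png

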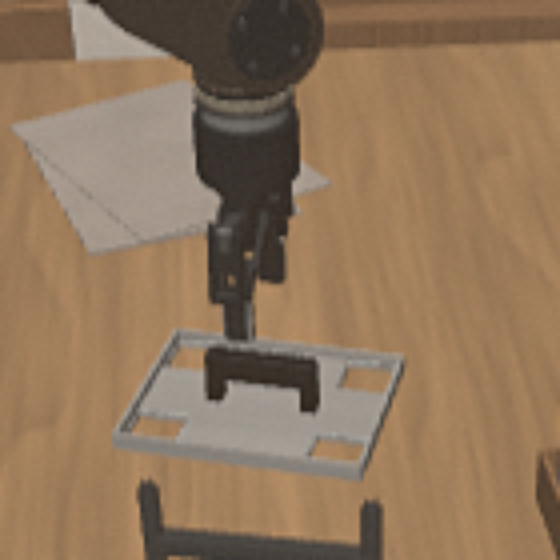

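```bash
python3 - <<'E'
from h import *
c=np.array([.5398,.2802]);j=np.array([.312,.95])
for s in (-1,1):
    p=c+s*j*.048
    print((proj("side",[[*p,.0797+.013],[*p,.03]])-[180,60])*4)
print((proj("side",[[.5415,.2794,.05]])-[180,60])*4)
E
```

```text
[[237.15689778 339.81123894]
 [241.8966459  409.07017269]]
[[270.68800176 276.28968089]
 [274.14685749 343.85757135]]
[[259.39010878 354.6634186 ]]
```

The projected fingertip matches the picture, so I'll go down to grasp height.

```bash
python3 -m crank '0 2 20 0 0 0;0 0 20 0 0 0;0 0 18 0 0 0;0 0 0 0 0 0;0 0 0 0 0 0'; python3 -m crank '0 0 0 0 0 0;0 0 0 0 0 0;0 0 0 0 0 0;0 0 0 0 0 0;0 0 0 0 0 0' -1 80
```

```text
time: 3.28
eef_pos: [0.5436, 0.2792, 0.0233]
tcp_rot: [0.81, 0.587, 0.0, 0.0]
contact_force: [0.4, 0.1, 0.5]
opening: 1.006
time: 3.9
eef_pos: [0.544, 0.2795, 0.0241]
tcp_rot: [0.81, 0.587, 0.001, 0.0]
contact_force: [0.4, -0.2, 2.7]
opening: 0.17
```

```bash
python3 -m crank '0 0 -5 0 0 0;0 0 -15 0 0 0;0 0 -20 0 0 0;0 0 -25 0 0 0;0 0 -30 0 0 0' ; python3 -m crank '0 0 -30 0 0 0;0 0 -25 0 0 0;0 0 0 0 0 0;0 0 0 0 0 0';python3 - <<'E'
from h import *
for c in ("top","side"):
    im=optics.read_camera(c)[:,:,::-1]
    im=im[150:340,60:310] if c=="top" else im[60:260,140:340]
    cv2.imwrite(f"pics/{c}3.png",cv2.resize(im,None,fx=2.9,fy=2.9))
E
```

```text
time: 4.53
eef_pos: [0.5432, 0.2791, 0.12]
tcp_rot: [0.81, 0.587, 0.0, 0.0]
contact_force: [0.5, 0.3, -3.5]
opening: 0.17
time: 5.03
eef_pos: [0.5428, 0.279, 0.1728]
tcp_rot: [0.81, 0.587, -0.001, -0.0]
contact_force: [0.7, 0.2, -4.2]
opening: 0.168
```

View pics/side3.png

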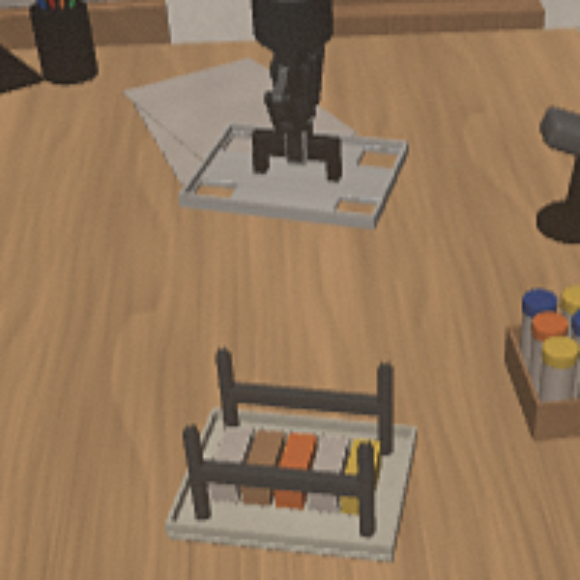

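View pics/top3.png

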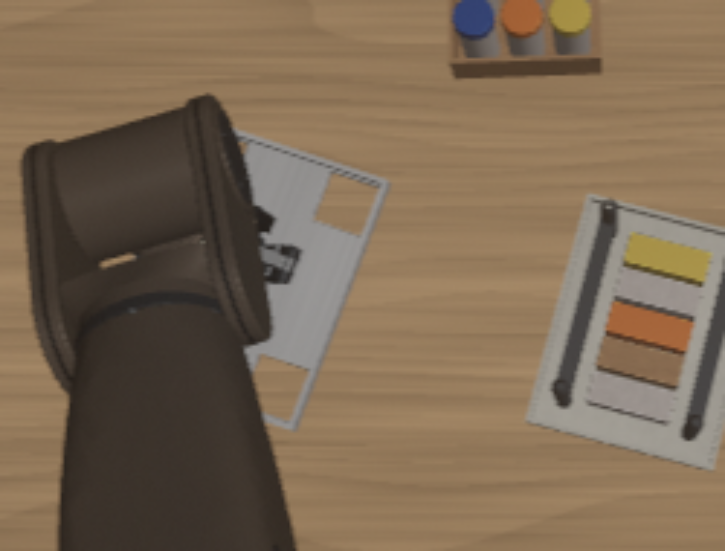

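The tray is held and hangs level. I'll measure the offset from TCP to tray in the side view, which isn't blocked by the arm.

```bash
python3 - <<'E'
from h import *
px=np.array([(407,145),(376,219),(182,199),(233,127)])/2.9+[140,60]
L=rect(.1,.08,.1627)
p,r=fit("side",L,px,[.54,.28,-.3]);print(p,r)
# bias check: fit the tray as it lay (zsideov picks) 
px=np.array([(455,86),(403,212),(90,178),(168,54)])/[5,4.6]+[190,130]
print(fit("side",rect(.1,.08,.014),px,[.54,.28,-.3]))
# stand post tops in side
px=np.array([(414,256),(381,379),(78,357),(136,233)])/[5,4.6]+[190,130]
print(fit("side",rect(.074,.054,.115),px,[.52,-.03,-.25]))
E
```

```text
[ 0.54167633  0.26596077 -0.31589362] [[ 1.5 -0.4]
 [ 0.6  0.7]
 [-1.  -0.2]
 [-1.1 -0.7]]
(array([ 0.54263125,  0.27969877, -0.31243855]), array([[ 0.1, -0.3],
       [ 0.1,  0.4],
       [-0.1, -0.2],
       [-0.2, -0. ]]))
(array([ 0.51889442, -0.03623343, -0.24442185]), array([[ 0.4, -0.3],
       [ 0.3,  0.7],
       [-0.1, -0.3],
       [-0.6, -0.3]]))
```

```bash
python3 - <<'E'
from h import *
from scipy.spatial.transform import Rotation as Ro
im=cv2.imread("pics/side3.png")
px=np.array([(407,145),(376,219),(182,199),(233,127)])/2.9+[140,60]
for z in (.14,.15,.155,.163): print(z,fit("side",rect(.1,.08,z),px,[.54,.28,-.3]))
L=np.array(rect(.1,.08,.014))
def f(q): return (proj("side",Ro.from_rotvec([0,0,q[3]]).apply(Ro.from_rotvec([q[4],q[5],0]).apply(L))+q[:3])-px).ravel()
r=least_squares(f,[.54,.28,.15,-.3,0,0]);print(r.x,r.fun.round(1))
cv2.imwrite("pics/z3.png",cv2.resize(im[90:250,150:450],None,fx=2.6,fy=2.6,interpolation=cv2.INTER_CUBIC))
E
```

```text
0.14 (array([ 0.5422757 ,  0.30626159, -0.31249596]), array([[ 0.1,  0. ],
       [-0.3,  0.2],
       [ 0.6, -0.3],
       [-0.4,  0.1]]))
0.15 (array([ 0.54201125,  0.28849594, -0.31394942]), array([[ 0.7, -0.2],
       [ 0.1,  0.4],
       [-0.1, -0.3],
       [-0.7, -0.3]]))
0.155 (array([ 0.54187927,  0.27962011, -0.31470127]), array([[ 1. , -0.3],
       [ 0.3,  0.5],
       [-0.5, -0.2],
       [-0.8, -0.5]]))
0.163 (array([ 0.54166843,  0.26542882, -0.31594095]), array([[ 1.5, -0.5],
       [ 0.6,  0.7],
       [-1. , -0.2],
       [-1.1, -0.7]]))
[ 0.54223143  0.29954799  0.1297007  -0.31603078 -0.00201998 -0.0069146 ] [ 0.3 -0.1 -0.3  0.1  0.3 -0.2 -0.4  0.2]
```

View pics/z3.png

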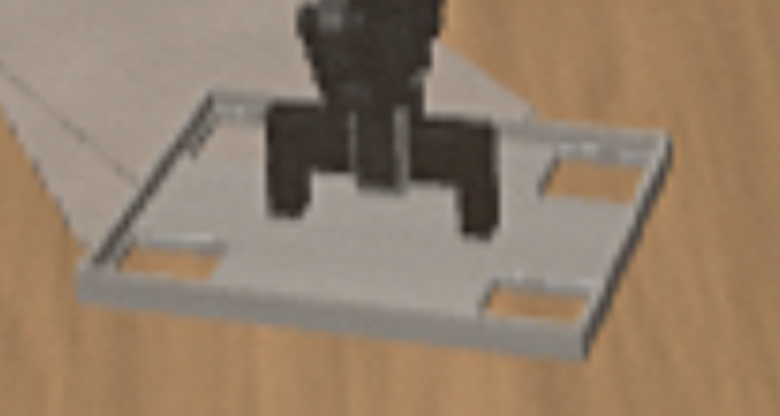

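```bash
python3 - <<'E'
from h import *
px=np.array([(388,182),(294,428)])/2.9+[60,150]
for z in (.15,.155,.163): print(z,fit("top",[(.1,-.08,z),(-.1,-.08,z)],px,[.54,.28,-.3]))
# joint top+side, free z
ps=np.array([(407,145),(376,219),(182,199),(233,127)])/2.9+[140,60]
def f(q):
    return np.r_[(proj("side",place(q,rect(.1,.08,q[3])))-ps).ravel(),(proj("top",place(q,[(.1,-.08,q[3]),(-.1,-.08,q[3])]))-px).ravel()]
r=least_squares(f,[.54,.28,-.3,.16]);print(r.x,r.fun.round(1))
E
```

```text
0.15 (array([ 0.54201015,  0.27938452, -0.31669328]), array([[ 0.1, -0.4],
       [-0.1,  0.4]]))
0.155 (array([ 0.54124358,  0.27849589, -0.31652643]), array([[ 0.2, -0.6],
       [-0.2,  0.5]]))
0.163 (array([ 0.54001726,  0.2770741 , -0.31625631]), array([[ 0.3, -0.9],
       [-0.3,  0.8]]))
[ 0.54158852  0.27890209 -0.3162665   0.15468907] [ 0.9 -0.   0.2  0.8 -0.6 -0.1 -0.9 -0.3  0.  -0.7 -0.3  0.4]
```

```bash
python3 -m crank '-15 4 -10 0 0 0;-30 7.5 -10 0 0 0;-40 10 0 0 0 0;-40 10 0 0 0 0;-40 10 0 0 0 0'; python3 -m crank '-40 10 0 0 0 0;-40 10 0 0 0 0;-33 8 0 0 0 0;-25 6 0 0 0 0;0 0 0 0 0 -0.07'; python3 -m crank '0 0 0 0 0 0;0 0 0 0 0 0;0 0 0 0 0 0'; python3 - <<'E'
from h import *
for c in ("top","side"):
    im=optics.read_camera(c)[:,:,::-1]
    im=im[170:340,180:400] if c=="top" else im[90:270,160:340]
    cv2.imwrite(f"pics/{c}4.png",cv2.resize(im,None,fx=3.3,fy=3.3,interpolation=cv2.INTER_CUBIC))
E
```

```text
time: 5.75
eef_pos: [0.531, 0.1074, 0.1935]
tcp_rot: [0.81, 0.587, -0.0, 0.0]
contact_force: [0.9, -0.6, -2.9]
opening: 0.17
time: 6.38
eef_pos: [0.5202, -0.0348, 0.1935]
tcp_rot: [0.789, 0.614, -0.0, 0.0]
contact_force: [0.6, 0.4, -3.1]
opening: 0.167
time: 6.75
eef_pos: [0.5207, -0.032, 0.1933]
tcp_rot: [0.789, 0.615, -0.0, 0.0]
contact_force: [0.5, -0.1, -3.1]
opening: 0.172
```

View pics/side4.png

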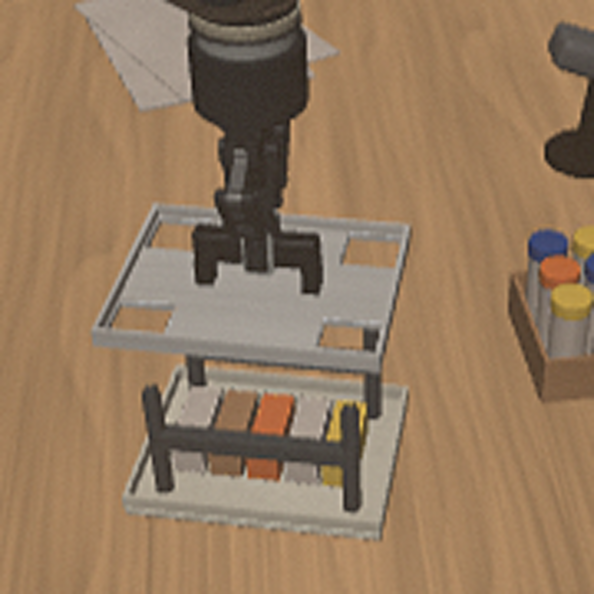

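View pics/top4.png

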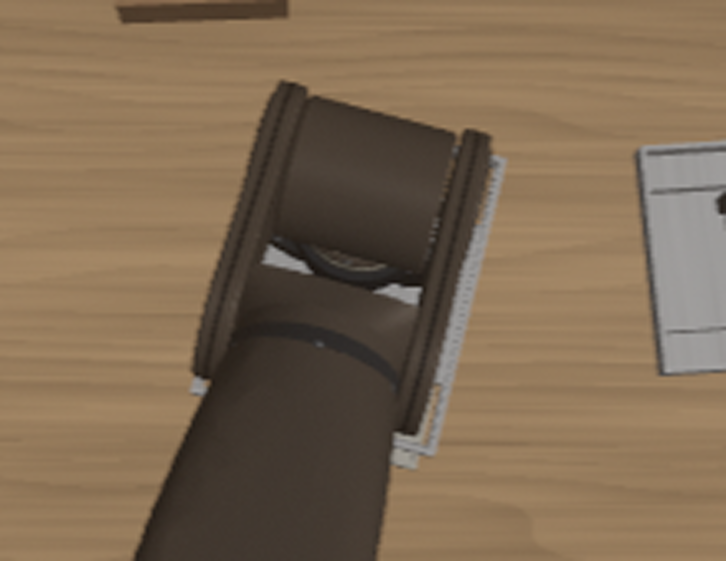

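```bash
python3 - <<'E'
from h import *
px=np.array([(411,227),(380,358),(93,335),(155,206)])/3.3+[160,90]
for z in (.17,.175,.183): print(z,fit("side",rect(.1,.08,z),px,[.52,-.03,-.25]))
p=np.array([(506,158),(431,455)])/3.3+[180,170]
for z in (.17,.175,.183): print(z,fit("top",[(.1,-.08,z),(-.1,-.08,z)],p,[.52,-.03,-.25]))
a=cv2.imread("pics/side4.png")
for z in (.155,.13,.084):
  cv2.polylines(a,[np.int32((proj("side",place([.5188,-.0325,-.247],rect(.1,.08,z)))-[160,90])*3.3)],True,(0,255,0),1)
E
```

```text
0.17 (array([ 0.51855058, -0.02031794, -0.24303496]), array([[-0.6,  0.2],
       [-0.1,  0.2],
       [ 0.5, -0.5],
       [ 0.1,  0.4]]))
0.175 (array([ 0.51861533, -0.0268668 , -0.24355944]), array([[-0.3, -0. ],
       [ 0.2,  0.4],
       [ 0.1, -0.5],
       [-0.1,  0.1]]))
0.183 (array([ 0.51871927, -0.03733447, -0.24442575]), array([[ 0.3, -0.3],
       [ 0.7,  0.6],
       [-0.7, -0.4],
       [-0.4, -0.3]]))
0.17 (array([ 0.52042749, -0.0336586 , -0.2554145 ]), array([[-0.1,  0.4],
       [ 0.1, -0.4]]))
0.175 (array([ 0.51973896, -0.03320392, -0.2554757 ]), array([[-0.1,  0.2],
       [ 0.1, -0.2]]))
0.183 (array([ 0.51863782, -0.03247656, -0.25557465]), array([[ 0. , -0.1],
       [-0. ,  0.1]]))
```

Both cameras place the tray within about 2 mm and 0.01 rad of the stand, and the holes allow ±13 mm. I'll lower it in stages.

```bash
python3 -m crank '0 0 10 0 0 0;0 0 15 0 0 0;0 0 15 0 0 0;0 0 15 0 0 0;0 0 0 0 0 0'; python3 -m crank '0 0 10 0 0 0;0 0 10 0 0 0;0 0 5 0 0 0;0 0 0 0 0 0;0 0 0 0 0 0';  python3 - <<'E'
from h import *
for c in ("side",):
    im=optics.read_camera(c)[:,:,::-1]
    im=im[90:270,160:340]
    cv2.imwrite(f"pics/{c}5.png",cv2.resize(im,None,fx=3.3,fy=3.3,interpolation=cv2.INTER_CUBIC))
E
```

```text
time: 7.48
eef_pos: [0.5194, -0.0319, 0.136]
tcp_rot: [0.789, 0.615, -0.001, -0.002]
contact_force: [-0.2, 1.2, -3.0]
opening: 0.168
time: 8.1
eef_pos: [0.5211, -0.0323, 0.1137]
tcp_rot: [0.789, 0.615, 0.0, 0.0]
contact_force: [0.6, 0.7, -3.4]
opening: 0.171
```

View pics/side5.png

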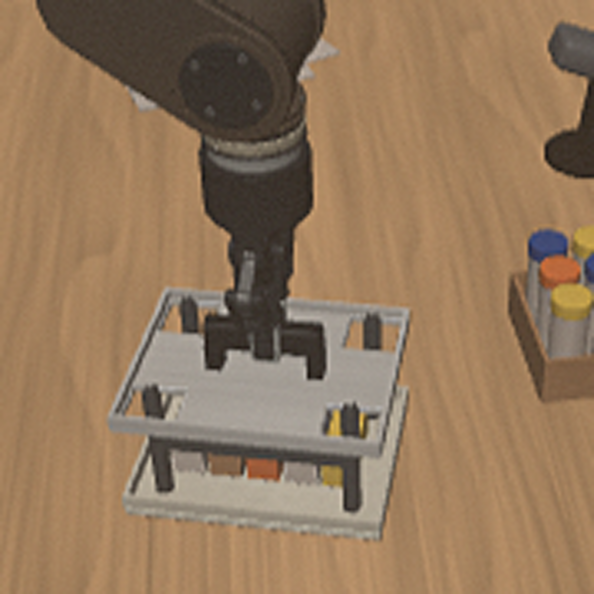

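All four posts are up through the holes. I'll lower it the rest of the way in small steps, watching the force.

```bash
python3 -m crank '0 0 6 0 0 0;0 0 5 0 0 0;0 0 3 0 0 0;0 0 0 0 0 0;0 0 0 0 0 0'; python3 -m crank '0 0 2 0 0 0;0 0 0 0 0 0;0 0 0 0 0 0'; python3 -m crank '0 0 2 0 0 0;0 0 0 0 0 0;0 0 0 0 0 0'
```

```text
time: 8.78
eef_pos: [0.5209, -0.0322, 0.0994]
tcp_rot: [0.789, 0.615, 0.0, 0.0]
contact_force: [1.7, 1.3, -2.2]
opening: 0.168
time: 9.15
eef_pos: [0.5208, -0.0323, 0.0974]
tcp_rot: [0.789, 0.615, 0.0, 0.0]
contact_force: [-0.8, -0.0, -3.0]
opening: 0.169
time: 9.52
eef_pos: [0.5207, -0.0322, 0.0953]
tcp_rot: [0.789, 0.615, -0.0, -0.0]
contact_force: [0.7, 0.0, -2.7]
opening: 0.174
```

```bash
python3 -m crank '0 0 1.5 0 0 0;0 0 0 0 0 0;0 0 0 0 0 0'; python3 -m crank '0 0 1.5 0 0 0;0 0 0 0 0 0;0 0 0 0 0 0';python3 - <<'E'
from h import *
im=optics.read_camera("side")[:,:,::-1]
cv2.imwrite(f"pics/side6.png",cv2.resize(im[150:270,180:300],None,fx=4.9,fy=4.9,interpolation=cv2.INTER_CUBIC))
E
```

```text
time: 9.9
eef_pos: [0.521, -0.0323, 0.094]
tcp_rot: [0.789, 0.615, 0.0, 0.0]
contact_force: [0.0, 0.2, -1.3]
opening: 0.17
time: 10.28
eef_pos: [0.5211, -0.0323, 0.094]
tcp_rot: [0.789, 0.615, -0.0, -0.0]
contact_force: [-4.8, 0.7, 6.2]
opening: 0.172
```

View pics/side6.png

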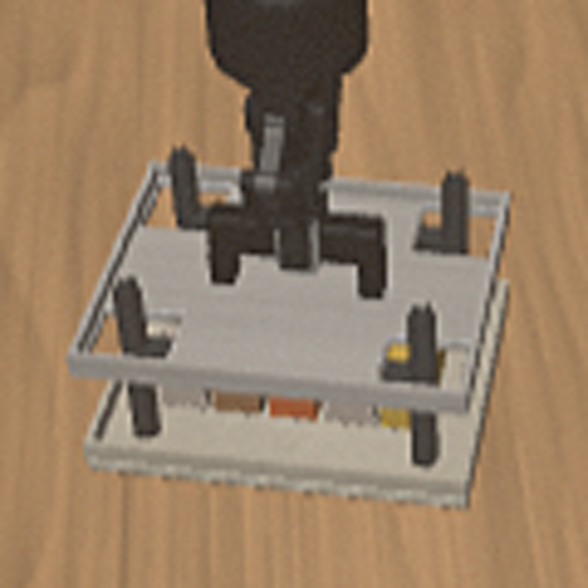

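The tray has touched down: TCP 0.094 minus the 0.024 grasp offset gives 0.070, and the force has turned upward. It lies flat on both rails with the posts through the holes, so I'll release.

```bash
python3 -m crank '0 0 0 0 0 0;0 0 0 0 0 0;0 0 0 0 0 0;0 0 0 0 0 0;0 0 0 0 0 0' 1; python3 -m crank '0 0 0 0 0 0;0 0 -10 0 0 0;0 0 -20 0 0 0;0 0 -30 0 0 0;0 0 -40 0 0 0'; python3 -m crank '0 0 -40 0 0 0;0 0 -20 0 0 0;30 0 0 0 0 0;50 0 0 0 0 0;50 0 0 0 0 0'; python3 -m crank '50 0 0 0 0 0;50 0 0 0 0 0;50 0 0 0 0 0;0 0 0 0 0 0;0 0 0 0 0 0'; python3 - <<'E'
from h import *
for c in ("top","side"):
    im=optics.read_camera(c)[:,:,::-1]
    cv2.imwrite(f"pics/{c}7.png",cv2.resize(im,None,fx=1.42,fy=1.42))
    im=im[205:325,225:345] if c=="top" else im[150:270,180:300]
    cv2.imwrite(f"pics/{c}7z.png",cv2.resize(im,None,fx=4.8,fy=4.8,interpolation=cv2.INTER_CUBIC))
    for t in ("coin_tray","tube_carton"):
        print(t,[(round(d["xy"][0]*560),round(d["xy"][1]*420),round(d["p"],2)) for d in optics.recognise(c,t)])
E
```

```text
time: 10.95
eef_pos: [0.5208, -0.0322, 0.0922]
tcp_rot: [0.789, 0.615, -0.0, -0.0]
contact_force: [0.5, -0.2, -0.3]
opening: 1.001
time: 11.58
eef_pos: [0.5202, -0.0321, 0.1931]
tcp_rot: [0.789, 0.615, -0.0, -0.001]
contact_force: [1.4, 1.0, 0.1]
opening: 1.003
time: 12.2
eef_pos: [0.553, 0.0949, 0.2535]
tcp_rot: [0.789, 0.614, 0.001, 0.001]
contact_force: [0.5, -1.2, -0.2]
opening: 0.999
time: 12.82
eef_pos: [0.589, 0.2391, 0.2526]
tcp_rot: [0.789, 0.615, -0.0, 0.0]
contact_force: [1.2, -0.2, -0.5]
opening: 1.001
coin_tray [(407, 246, 0.63)]
tube_carton [(243, 156, 0.79)]
coin_tray [(270, 319, 0.92)]
tube_carton [(336, 188, 0.96)]
```

View pics/side7.png

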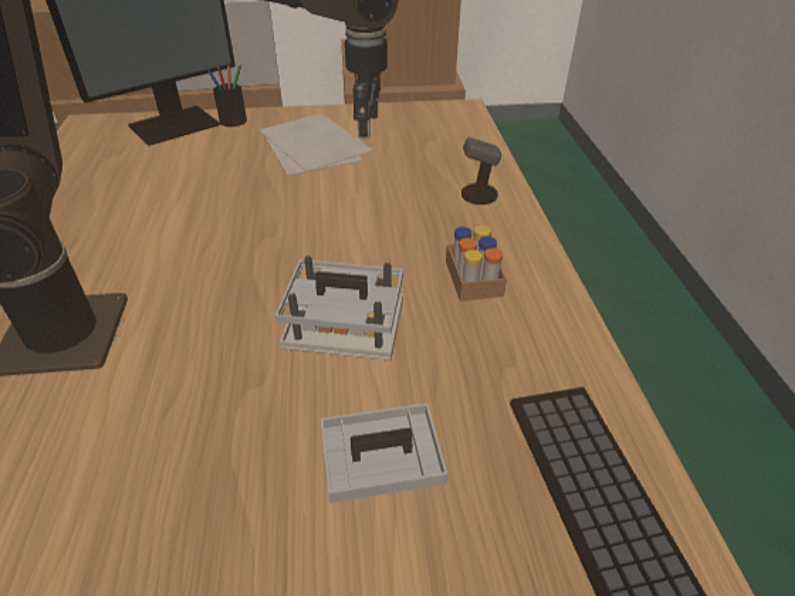

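View pics/top7z.png

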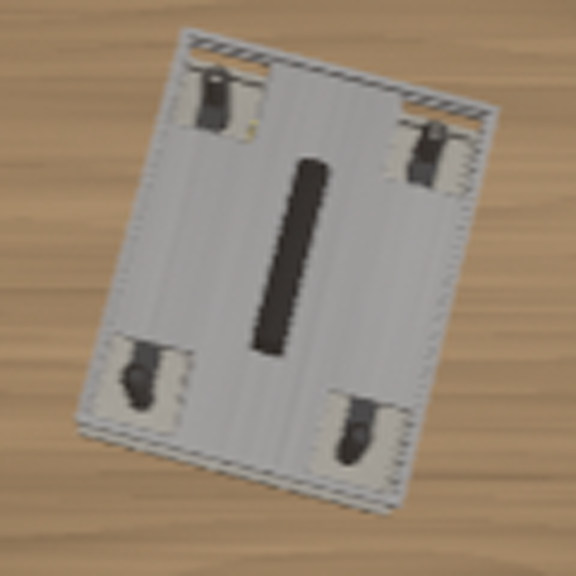

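View pics/side7z.png

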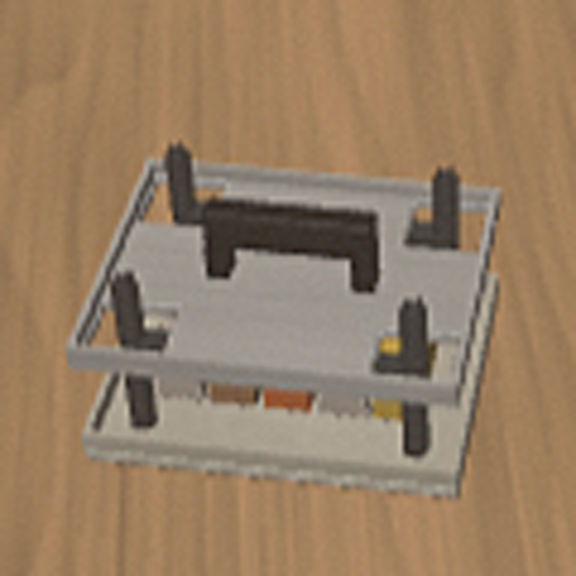

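The tray lies flat on both rails with all four posts roughly central in their holes. The coin tray and carton haven't moved, and the arm is clear.

```bash
python3 - <<'E'
from h import *
px=np.array([(498,106),(403,510),(77,420),(185,30)])[[3,0,1,2]]/4.8+[225,205]
print(fit("top",rect(.1,.08,.084),px,[.52,-.03,-.25]))
from plant import ctrl
print(ctrl.sign_off())
E
```

```text
(array([ 0.51725597, -0.03455161, -0.24528902]), array([[-0.3, -0.6],
       [ 0.5,  0.3],
       [ 0. , -0.3],
       [-0.2,  0.6]]))
the job is handed in; nothing more can be done
None
```

The holed tray is on the stand as its upper tier, and I handed the job in at about 13 s of the 48 s allowed. I gripped it by the handle, carried it over, turned it about 0.07 rad to match the stand and lowered it until the rails took the weight. Only then did I let go and move the arm away.

**Last checks, all from the camera images:**
- **Position:** the tray centre is about 3 mm from the stand's (limit 22 mm), with about 0.002 rad of turn between them (limit 0.24 rad).
- **Seating:** the tray looks flat on both rails, with all four posts up through the holes. At touchdown the gripper height put the underside at about 70 mm.
- **Other items:** the coin tray and tube carton show within 1–3 pixels of where they started.
- **Robot:** the arm is clear of everything.

**One disagreement:** while the tray was lifted, the side camera put it about 13 mm off in y, or about 8 mm lower than the gripper reading implied. The top camera and the gripper reading agreed on y. The side view was off in the same direction for the stand's post tops (by about 4 mm), so I treated it as camera error. The touchdown height then matched the gripper reading.

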